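# Pop the snack tray and catch it with the other finger

## Robot

A 6-joint arm with a two-finger parallel gripper is mounted at the origin on the work surface. World frame = base frame: x ahead of the robot, y to its left, z up, the work surface at z = 0. Lengths are in m, angles in rad, forces in N, time in s.
With the tool pointing down it reaches from about 0.325 to 0.75 m from the base axis. Payload 7.6 kg.
Tool frame: the origin (TCP) lies at the very end of the fingers, on their centre line; the grasp point (between the pads) lies 19 mm behind it; z points along the fingers, y is the line along which they close (so a half turn about z gives the same grasp; the last joint's range is limited). The gripper opens to 85 mm and grips with 20 to 120 N. Pads are 22 mm wide; open, the fingers measure 114 mm over their backs; the gripper's body (76 mm by 85 mm) begins 54 mm behind the grasp point. The pads swing forward as they close: fully open they stand 13 mm farther back than shut.
Start: joints at [1.179, 0.052, 1.401, -0, 1.689, -0.07], TCP at [0.166, 0.498, 0.231] pointing down, gripper open.
Joint ranges: [-2.9, 2.9], [-0.91, 2.17], [0.12, 2.37], [-1.06, 4.2], [0.26, 2.73], [-2.93, 2.93]. Speed limits (rad/s): [2.57, 2.57, 3.01, 3.14, 3.14, 3.14].

## Interface

Orientations are given as a unit quaternion [x, y, z, w].
In Python, from cell import arm gives the robot as it stands. Calls block until the motion is done:
- arm.move_pose(position, orientation): joint-space move of the TCP to a pose.
- arm.line_to(position, frame=None, velocity=0.15, until_force=None): straight line of the TCP; frame=None keeps the orientation; velocity is the mean speed in m/s. With until_force (N) it stops when the force on the tool has changed by that much, and returns True; else False.
- arm.move_j(angles): joint-space move.
- arm.command_gripper(opening): finger opening in m; the grip force is fixed at half the most; returns when the fingers have stopped.
- arm.wait(seconds).
- arm.ik(position, orientation): joint angles nearest the present ones, or None.
- arm.snapshot(name): name is "side" or "top" or "wrist"; returns the picture (480x640x3 uint8, red, green, blue); there is no depth.
- arm.camera_info(name): a dict with "fx", "fy", "cx", "cy" (pixels), "extrinsics" (4x4, takes a point from camera to world coordinates). Camera axes: x right, y up, looking along -z (the intrinsics and any distortion apply to the point x, -y, -z); pixel columns grow to the right and rows downward; lengths in m; the calibration is good to about 2 mm. A picture is of the moment at which its call begins: read the wrist's pose just before it. camera_info takes no time and is no camera call; for the wrist camera it gives the pose at the moment of the call.
A pose or a line that the arm cannot do raises arm.IKError and nothing moves.
- arm.job_done(): hands the job in; it is judged then, once.
Readings, each from a call of its own:
- arm.read_time_s(): time.
- arm.read_joint_positions(): joint angles.
- arm.read_joint_vel(): joint speeds.
- arm.read_tau(): joint torques, N m.
- arm.read_eef_pos(): TCP position.
- arm.read_tool_rot(): TCP orientation.
- arm.read_wrist_force(): force on the tool from outside, world axes, zero at the start.
- arm.read_ft_torque(): the same for the moment, N m.
- arm.read_gripper_width(): finger opening in m.
- arm.read_grip_force(): force on a finger pad.
Only numpy, scipy, OpenCV 4.12 (cv2) and the standard library are available. Lean on these libraries where they do the work, as an engineer would, in place of code of your own. Each camera call takes 0.05 s, during which the arm holds its last target. There are 200 camera calls.

## Task

Press the orange key on the clear snack box with one finger so that the spring tray pops out, and trap the tray by its upright blue plate with the other finger, waiting in front of it, before it has slid two thirds of the way out. Finish while holding: one finger still keeping the key down, the other still holding the popped tray back, partly open and at rest. Nothing is to be gripped or lifted: the snack bar stays lying in the tray, and the flask, fork, saucer, spoon, mug and turntable stay as they are.

Things in the scene. Friction and masses are not known exactly. Their poses are not given: they have to be found in the camera images.
- snack_box: Clear polycarbonate snack box, 150 (its x) x 96 (its y) x 60 mm high with a grey floor and a grey deck under the key, stuck to the worktop. Origin at the centre of its underside, z up. The tray comes out of its open -x end, level, along its -x axis.
- key (a joint): Travel of the orange key in m: 0 up, 0.008 fully down; it springs back. It starts to move at about 1 N and takes 4 N fully down; about 4.5 mm down (2.6 N) it lets the tray go.
- key_top (a point): Centre of the top face of the orange key, 68 mm above the worktop with the key up; the face is 32 mm along the box's x and 44 mm along its y. It lies 48 mm from the box's centre towards -x. Nothing stands above or behind it; the blue plate stands in front (its back face 28 mm from the key's centre).
- tray (a joint): How far the white tray has come out, in m: 0 shut and latched, 0.12 at its end stop. Once let go, a damped spring drives it out at about 0.08 m/s (80 mm in about a second) with 3 to 4 N, which it also presses against whatever stops it.
- tray_plate (a point): Centre of the outer (-x) face of the upright blue plate on the tray's front, 76 mm above the worktop; 34 mm in front of the key's centre when shut. The plate is 60 mm wide (box y), 6 mm thick and reaches from 60 to 86 mm above the worktop, so it stands 18 mm higher than the raised key and 26 mm higher than the pressed key; it moves with the tray. Below it is the tray's white front, 94 mm wide.
- snack_bar_center (a point): Centre of the red and yellow snack bar, rigid, 80 x 30 x 16 mm, 40 g, lying loose in the tray inside the box.
- flask: Orange insulated flask with a flip-top lid, 72 mm across, 209 mm tall, standing; origin under its centre.
- fork: Stainless steel fork, 165 mm long, 5 mm high, lying along its x axis; origin under its middle.
- saucer: Grey ceramic saucer, 140 mm across, 18 mm high; origin under its centre.
- bamboo_spoon: Small bamboo spoon, 140 mm long, lying along its x axis beside the saucer; origin under its middle.
- mug: Blue mug, 80 mm across and 90 mm high with a handle; origin under its centre.
- turntable_disc (a joint): Angle in rad of the white rotating turntable organizer, 240 mm across, carrying three closed jars, up to 125 mm high in all.
- turntable: Fixed grey foot of the turntable organizer; origin under its centre on the worktop.
Things that resemble listed ones, but are neither listed nor needed, are in the scene too. What is meant by the mug is not red, and is the larger of those in its own colour. There is more than one size of the snack_box; the job needs the smaller.

How it is judged:
On the way, in this order (a step that is already met when the one before it is completed fails the run):
1. the key is pressed far enough to release the shut tray (value of joint key above 0.004 m and value of joint tray below 0.01 m).
2. the popped tray is stopped by a finger, 12 to 80 mm out, with the key still down (value of joint tray between 0.012 and 0.08 m and velocity of joint tray between -0.01 and 0.01 m/s and contact force between the fingers and tray above 0.5 N and value of joint key above 0.004 m), for 0.3 s.
At the end, for the whole second after the job is handed in: The tray stands still (under 10 mm/s) between 12 and 80 mm out, held against its spring by a finger (over 0.5 N), the key is still kept more than 4 mm down, with the snack bar lying in it and the flask and mug upright (all of step 2 and z of snack_bar_center in the frame of snack_box below 0.03 m and angle between each of flask, mug's own z axis and vertical below 0.1 rad); the arm keeps its last pose, push and grip.
It fails at once if the tray slides more than 85 mm out (value of joint tray above 0.085 m).
It fails at once if the snack bar is lifted out of the tray (over 20 mm up) (z of snack_bar_center in the frame of snack_box above 0.04 m).
It fails at once if the tray is gripped or shoved hard (over 20 N) (contact force between the fingers and tray above 20 N).
It fails at once if the flask, fork, saucer, spoon or mug is lifted or moved by more than 20 mm (distance of any of flask, fork, saucer, bamboo_spoon, mug from where it was at the start of the episode above 0.02 m).
It fails at once if the turntable is bumped (over 3 N) (contact force between any of the arm, the fingers and turntable above 3 N).
It also fails if it takes over 29 s, if anything falls off the work surface, if the arm or the gripper's body presses on something with over 40 N, if the wrist force passes 120 N, or if a joint passes its speed limit or range.

## Working session

There is one attempt and no reset: what is moved stays moved. The work goes in short steps, each a Python script; the robot and the scene stay as the last script left them, time stands still between calls to the robot, and variables do not carry over. Pictures are saved under pics/ and viewed, at most 10 in all, crops included, and the job is handed in when it is done.

```bash
mkdir -p pics; ls; python3 - <<'E'
from cell import arm
import cv2, numpy as np
np.set_printoptions(precision=4,suppress=True)
for n in("top","side"):
    im=arm.snapshot(n); cv2.imwrite(f"pics/{n}0.png",im[:,:,::-1]); c=arm.camera_info(n); print(n,{k:v for k,v in c.items()})
print(arm.read_time_s(),arm.read_tool_rot(),arm.camera_info("wrist"))
E
```

```text
pics
top {'fx': 433.91842189673065, 'fy': 433.91842189673065, 'cx': 318.92602839074283, 'cy': 242.17424964518207, 'extrinsics': array([[-0.0827,  0.9755, -0.2039,  0.2671],
       [-0.9966, -0.0819,  0.0127,  0.0504],
       [-0.0043,  0.2043,  0.9789,  1.1113],
       [ 0.    ,  0.    ,  0.    ,  1.    ]])}
side {'fx': 583.817681680821, 'fy': 583.817681680821, 'cx': 321.70129484168393, 'cy': 232.34960378978025, 'extrinsics': array([[-0.9724,  0.1631, -0.1668,  0.2278],
       [-0.2327, -0.6291,  0.7417,  1.1723],
       [ 0.016 ,  0.76  ,  0.6497,  1.0615],
       [ 0.    ,  0.    ,  0.    ,  1.    ]])}
0.1 [ 0.1602  0.9871 -0.0007 -0.0002] {'fx': 423.3710406371895, 'fy': 423.3710406371895, 'cx': 320.9223797493186, 'cy': 243.3512007008923, 'extrinsics': array([[ 0.3149, -0.9064, -0.2818,  0.0932],
       [ 0.9491,  0.3   ,  0.0955,  0.5228],
       [-0.002 , -0.2975,  0.9547,  0.3737],
       [ 0.    ,  0.    ,  0.    ,  1.    ]])}
```

View pics/top0.png

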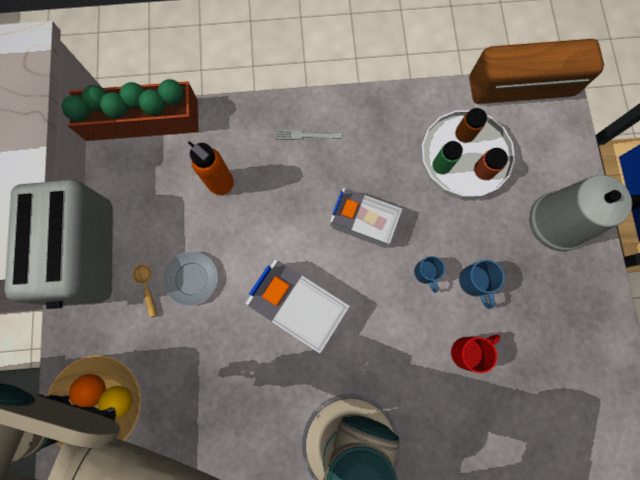

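View pics/side0.png

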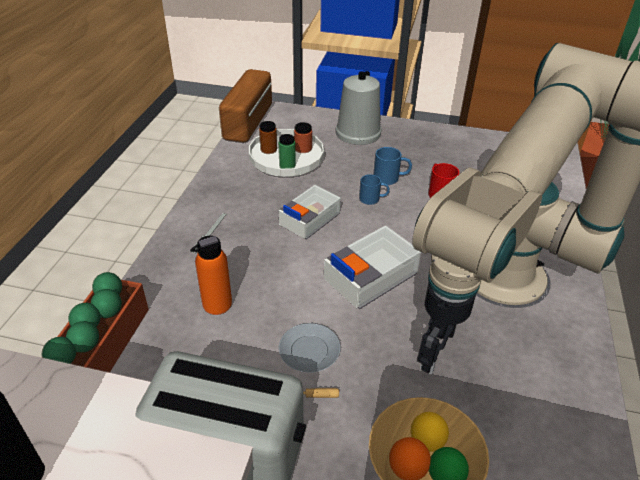

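The pictures show what could be taken for the target. Key candidates in the top view are the small box's orange key at (349,208) and the large box's key at (275,290); the orange flask and the fruit are the other orange things. The smaller box, centred near (367,216) with the bar in it and its blue plate at (337,203), is the one to use. The mug that's meant is the larger blue one at (483,279), and it isn't needed.

```bash
cat > h.py <<'E'
from cell import arm
import cv2, numpy as np
np.set_printoptions(precision=4,suppress=True)
def ray(c,uv,z):
    E=c["extrinsics"]; d=E[:3,:3]@np.array([(uv[0]-c["cx"])/c["fx"],-(uv[1]-c["cy"])/c["fy"],-1.])
    o=E[:3,3]; return o+d*(z-o[2])/d[2]
def find(im,roi,kind):
    h=cv2.cvtColor(im,cv2.COLOR_RGB2HSV); u0,v0,u1,v1=roi
    m=cv2.inRange(h,*{"orange":((5,170,110),(18,255,255)),"blue":((108,150,50),(125,255,255))}[kind])
    k=np.zeros_like(m); k[v0:v1,u0:u1]=m[v0:v1,u0:u1]
    cs,_=cv2.findContours(k,cv2.RETR_EXTERNAL,cv2.CHAIN_APPROX_NONE)
    return max(cs,key=cv2.contourArea)
def cen(ct): M=cv2.moments(ct); return np.array([M["m10"],M["m01"]])/M["m00"]
def quat(yaw):  # tool down, tool y axis along world yaw
    from scipy.spatial.transform import Rotation as R
    y=np.array([np.cos(yaw),np.sin(yaw),0]); z=np.array([0,0,-1.]); return R.from_matrix(np.c_[np.cross(y,z),y,z]).as_quat()
E
cat > a.py <<'E'
from h import *
for n,roi in(("top",(325,180,410,250)),("side",(275,180,345,240))):
    im=cv2.imread(f"pics/{n}0.png")[:,:,::-1]; c=arm.camera_info(n)
    o=find(im,roi,"orange"); b=find(im,roi,"blue")
    P=[ray(c,p,.068)[:2] for p in o[:,0]]; r=cv2.minAreaRect(np.array(P,np.float32)*1000)
    print(n,cen(o),ray(c,cen(o),.068),r); print(" blue",cen(b),ray(c,cen(b),.08),cv2.minAreaRect(np.array([ray(c,p,.086)[:2] for p in b[:,0]],np.float32)*1000))
E
python3 a.py
```

```text
top [349.2151 208.2258] [ 0.5645 -0.0456  0.068 ] ((564.6688232421875, -45.62199783325195), (31.464317321777344, 43.79392623901367), 64.52041625976562)
 blue [337.6765 202.4706] [ 0.5782 -0.0175  0.08  ] ((576.258056640625, -17.149574279785156), (5.949481964111328, 61.316890716552734), 63.826805114746094)
side [300.3621 209.179 ] [ 0.5622 -0.0423  0.068 ] ((564.3134765625, -40.65972137451172), (30.422544479370117, 47.08740997314453), 62.698062896728516)
 blue [291.2677 212.0909] [ 0.5786 -0.0093  0.08  ] ((576.7027587890625, -2.3000736236572266), (22.75311851501465, 71.37407684326172), 61.002925872802734)
```

```bash
cat >> h.py <<'E'
YAW=np.radians(64.3); U=np.array([np.cos(YAW),np.sin(YAW),0]); KEY=np.array([.5645,-.0455,0])
TCP=KEY+U*(.005+.0325)
E
python3 - <<'E'
from h import *
q0=arm.read_joint_positions(); best=None
for s in(0,np.pi):
    p=np.r_[TCP[:2],.17]; j=arm.ik(p,quat(YAW+s)); print(s,j)
    if j is not None and (best is None or abs(j[5]-q0[5])<abs(best[0][5]-q0[5])): best=(j,s)
arm.move_pose(p,quat(YAW+best[1])); arm.command_gripper(.065)
print(best[1],arm.read_eef_pos(),arm.read_gripper_width(),arm.read_wrist_force(),arm.read_time_s())
c=arm.camera_info("wrist"); im=arm.snapshot("wrist"); cv2.imwrite("pics/w1.png",im[:,:,::-1])
roi=(0,0,640,480)
o=find(im,roi,"orange"); print(cen(o),ray(c,cen(o),.068), cv2.minAreaRect(np.array([ray(c,p,.068)[:2] for p in o[:,0]],np.float32)*1000))
E
```

```text
0 [-0.0837  0.2347  1.3221 -0.      1.5848 -1.206 ]
3.141592653589793 [-0.0837  0.2347  1.3221 -0.      1.5848  1.9356]
0 [ 0.5808 -0.0114  0.17  ] 0.0648546773679606 [ 0.6769 -0.6482  1.2994] 2.7917
[254.4607 240.5431] [ 0.5615 -0.0464  0.068 ] ((562.2791748046875, -46.85486602783203), (31.118844985961914, 44.35826873779297), 64.41596984863281)
```

View pics/w1.png

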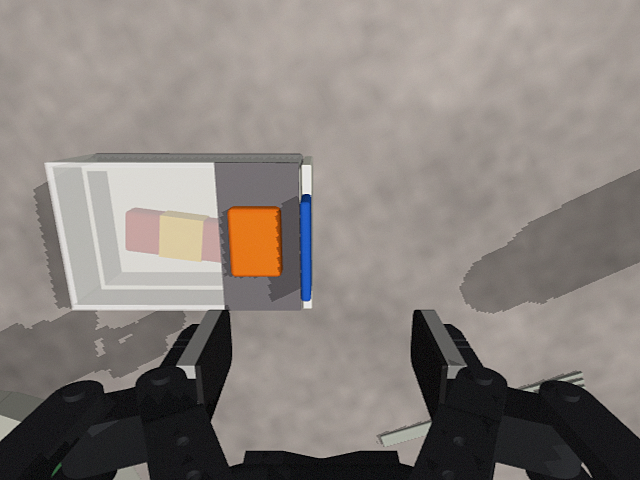

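The wrist view shows the small box with the bar inside, the key at (254,240) and the blue plate at (306,247). The left finger is in line with the key and the right one is in front of the plate. This agrees with the top view to about 2 mm, so I'm going down.

```bash
sed -i 's/KEY=np.array(\[.5645,-.0455,0\])/KEY=np.array([.563,-.046,0])/' h.py
python3 - <<'E'
from h import *
arm.line_to(np.r_[TCP[:2],.082],velocity=.08); arm.wait(.2); print(arm.read_wrist_force(),arm.read_wrist_force())
r=arm.line_to(np.r_[TCP[:2],.056],velocity=.008,until_force=1.8)
print(r,arm.read_eef_pos(),arm.read_wrist_force(),arm.read_wrist_force(),arm.read_time_s())
im=arm.snapshot("wrist"); cv2.imwrite("pics/w2.png",im[:,:,::-1])
E
```

```text
[-0.1112 -0.1342 -0.8656] [-0.1112 -0.1342 -0.8656]
True [ 0.5793 -0.0122  0.0614] [-0.0548  0.4443  2.8331] [-0.0548  0.4443  2.8331] 6.55
```

View pics/w2.png

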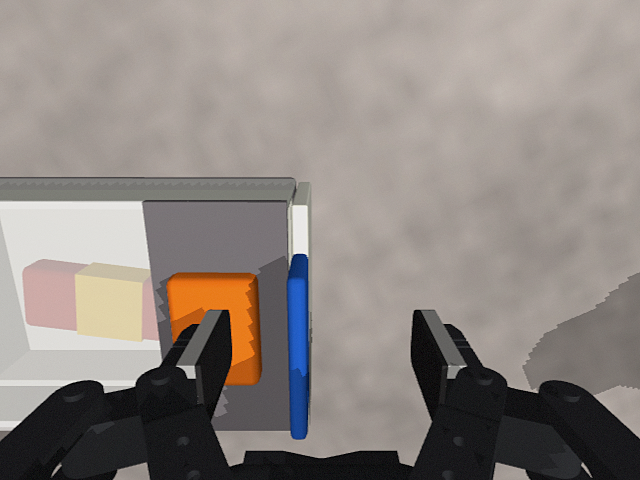

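The left finger is on the key and the plate is still shut at (298,345), between the two fingers. I'll press in small steps until the tray's push shows along the box axis.

```bash
python3 - <<'E'
from h import *
def F(n=8):
    a=[]
    for _ in range(n): arm.wait(.04); a.append(arm.read_wrist_force())
    a=np.mean(a,0); return a@U, a[2]
z=arm.read_eef_pos()[2]; f0=F(); print(z,f0)
for i in range(7):
    z-=.001; arm.line_to(np.r_[TCP[:2],z],velocity=.02); arm.wait(.3); f=F(); print(z,f,arm.read_eef_pos()[2])
    if f[0]-f0[0]>1.5: break
arm.wait(.4); print(F(),arm.read_time_s(),arm.read_gripper_width())
im=arm.snapshot("wrist"); cv2.imwrite("pics/w3.png",im[:,:,::-1])
E
```

```text
0.06136031754760095 (np.float64(0.8130925978721761), np.float64(3.76183536338409))
0.06036031754760095 (np.float64(0.46985682540571044), np.float64(3.2718842112991324)) 0.06030886806739198
0.059360317547600946 (np.float64(0.594583198814791), np.float64(2.4626024548519228)) 0.05925898099909481
0.058360317547600946 (np.float64(-0.17009952764067562), np.float64(3.638382979067439)) 0.0583800868539302
0.057360317547600945 (np.float64(2.2129870064740786), np.float64(1.5751204506986594)) 0.057321696774730604
0.056360317547600944 (np.float64(4.055768261139658), np.float64(5.068825160827226)) 0.05658938351581939
(np.float64(4.618466513420557), np.float64(5.333229401945916)) 12.0833 0.06538110896883069
```

View pics/w3.png

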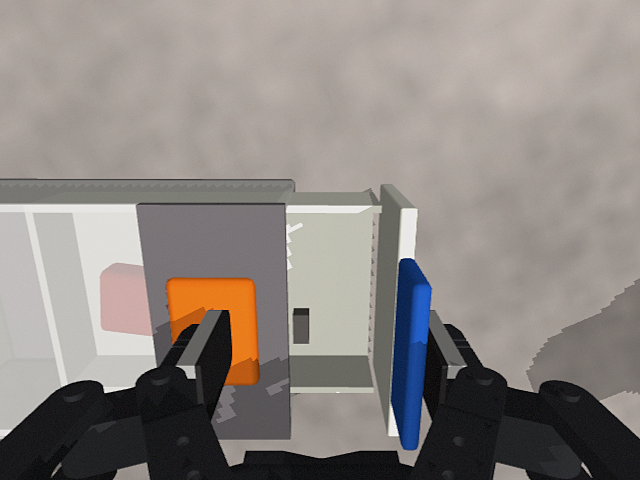

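The tray has popped and its plate at (412,355) is resting against the front finger, roughly 36 mm out. The key is still held under the other finger and the bar is in the tray. I'll press 0.6 mm more for margin, wait, and hand in.

```bash
python3 - <<'E'
from h import *
arm.line_to(np.r_[TCP[:2],.0558],velocity=.02); arm.wait(1.0)
c=arm.camera_info("top"); im=arm.snapshot("top"); b=find(im,(325,170,370,230),"blue") if True else None
print((ray(c,cen(b),.08)-KEY)@U,arm.read_eef_pos(),arm.read_wrist_force()@U,arm.read_time_s())
print(arm.job_done())
E
```

```text
Traceback (most recent call last):
  File "h.py", line 12, in find
    return max(cs,key=cv2.contourArea)
ValueError: max() iterable argument is empty
```

The gripper hides the plate from the top camera, so I'll check by force and hand in.

```bash
python3 - <<'E'
from h import *
print(arm.read_eef_pos(),np.array(arm.read_wrist_force())@U,arm.read_gripper_width(),arm.read_time_s())
print(arm.job_done())
E
```

```text
[ 0.5794 -0.012   0.056 ] 3.8690934992646326 0.06499511260428614 13.4333
the job is handed in; nothing more can be done
None
```

I handed the job in with one finger holding the key down and the other holding the popped tray about 36 mm out (estimated from the finger opening), pushing back at about 3.9 N, at 13.4 s; no verdict came back.

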